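# Lock the enclosure with the square key

### The job

The door of the grey steel enclosure lying on the desk is shut on its seal, but its latch was left part-turned. Take the square key (the one with the flat wing grip) from the key stand, feel it gently down to the bottom of the square socket recessed in the door, and turn it clockwise until the latch is home against its stop, without forcing it. Then draw the key out and stand it back in its hole in the key stand, leaving the other key and the things round about where they are.

Things in the scene. Friction and masses are not known exactly. Their poses are not given: they have to be found in the camera images.
- enclosure: Grey steel wall enclosure lying on its back, fixed: 200 (its x) x 160 (its y) x 84 mm tall; origin under its centre on the desk, z up. Its flat door on top is hinged along the +x side and rests on a springy rubber seal: at the lock it gives about 1 mm for each 6 N of push. The lock is in the door near the -x side. Cable glands stick out 23 mm on the -y side.
- lock_plan (a point): Where the lock should be by the drawing: x -62, y 0, z 87 mm in the enclosure's frame and axes. Door and lock are loosely fitted, so the real lock centre (seen by a camera) lies up to 4.5 mm from it along x and as much along y, and stays there. Bare metal flange 54 mm across, its top at this height; in it a round recess 30 mm across and 11 mm deep down to the flat face of the lock plug.
- socket_floor (a point): A point 25 mm below lock_plan, 62 mm above the desk: the height of the floor of the square socket, which is 11 mm wide and 14 mm deep in the middle of the flat steel face of the turning plug (face 76 mm above the desk).
- latch (a joint): Turn of the lock plug about its upright axis, rad, clockwise from above: 1.571 = home at its stop (pointer line on the plug toward the hinge), 0 = turned back; starts at 0.3 to 0.8. World yaw of the square socket = enclosure yaw - latch (any quarter turn is the same). Takes under 0.1 N m (friction and a light return spring); stays where left. Over 0.2 N m, or a push over 30 N, is forcing.
- square_key: Loose steel key, 70 g, 72 mm long, upright in a hole of the stand. Origin at the tip's centre, z up the shank. Square shank 10 x 10 mm (sides along its x, y; tip edges broken 0.6 mm), 0 to 32 mm; round flange 26 mm wide, 32 to 36 mm, resting on the stand; neck 13 mm; flat wing grip 40 (x) x 10 (y) x 28 mm, 44 to 72 mm: pinch it across y. In the socket it has about 0.1 rad of play each way.
- tube_key: The other key, bystander, loose, 70 g: as the square key but with a round 13 mm shank and a round T-bar 10 mm thick and 56 mm long as grip. Does not fit. Leave it in its hole.
- key_stand: Black bench stand, fixed; base 62 (x) x 150 (y) x 8 mm, block 46 x 130 mm, top 48 mm above the desk; origin under its centre. Two round holes 18 mm wide, 36 mm deep, at x = 0, y = +34 and y = -34 mm; either may hold the square key. A key that stands in it has its origin 16 mm above the desk.
- marker: Felt marker 131 x 16 x 18 mm lying on the desk, loose bystander; origin under its middle.
- screwdriver: Screwdriver 197 x 24 x 27 mm lying on the desk, loose bystander; origin under its middle.
- tape: Beige roll of tape, 100 mm across and 19 mm high, lying on the desk, loose bystander; origin under its centre.
Things that resemble listed ones, but are neither listed nor needed, are in the scene too. Leave any green or red look-alike of the square_key alone.

How it is judged (in metres and radians):
On the way, in this order (a step that is already met when the one before it is completed fails the run):
1. the square key is down in the lock's socket, within 4 mm of its floor (z of square_key in the frame of enclosure below 0.066 m and x of square_key in the frame of enclosure between -0.07 and -0.054 m and y of square_key in the frame of enclosure between -0.008 and 0.008 m), for 0.1 s.
2. the latch has been turned home (over 1.49 rad of 1.571) with the key still in the socket (value of joint latch above 1.49 rad and z of square_key in the frame of enclosure below 0.072 m), for 0.1 s.
At the end, for the whole second after the job is handed in: The latch stands home (joint over 1.49 rad of 1.571) and the square key stands at rest and upright (within 0.12 rad) in a hole of the key stand, let down until its flange is within 5 mm of the stand's top; the other key, the marker, the screwdriver and the tape lie where they were (value of joint latch above 1.49 rad and z of square_key in the frame of key_stand below 0.021 m and angle between square_key's own z axis and vertical below 0.12 rad and x of square_key in the frame of key_stand between -0.008 and 0.008 m and y of square_key in the frame of key_stand between -0.042 and 0.042 m and linear speed of square_key below 0.02 m/s); the robot touches nothing.
It fails at once if the key is forced: the contact forces between key and enclosure add up to more than 60 N (contact force between square_key and enclosure above 60 N).
It fails at once if the robot's arm or fingers knock or lean on the enclosure with more than 15 N (contact force between any of the arm, the fingers and enclosure above 15 N).
It fails at once if the other key is moved by more than 10 mm (distance of tube_key from where it was at the start of the episode above 0.01 m).
It fails at once if marker, screwdriver or tape is moved by more than 20 mm (distance of any of marker, screwdriver, tape from where it was at the start of the episode above 0.02 m).
It also fails if it takes over 64 s, if anything falls off the work surface, if the arm or the gripper's body presses on something with over 40 N, if the wrist force passes 120 N, or if a joint passes its speed limit or range.

### The arm

A 7-joint arm with a two-finger parallel gripper is mounted at the origin on a cart in front of the work surface, level with it; the furniture and walls round the work are solid. World frame = base frame: x ahead of the robot, y to its left, z up, the work surface at z = 0. Lengths are in mm, angles in rad, forces in N, time in s.
With the tool pointing down it reaches from about 425 to 975 mm from the base axis. Payload 16.7 kg.
Tool frame: the origin (TCP) lies between the finger pads; the fingertips stand 22 mm ahead of it and the grasp point (between the pads) lies 3 mm ahead of it; z points along the fingers, y is the line along which they close (so a half turn about z gives the same grasp; the last joint's range is limited). The gripper opens to 85 mm and grips with 20 to 120 N. Pads are 22 mm wide; open, the fingers measure 114 mm over their backs; the gripper's body (76 mm by 85 mm) begins 54 mm behind the grasp point. The pads swing forward as they close: fully open they stand 13 mm farther back than shut.
Start: joints at [-1.429, 0.426, 0.074, 1.606, -0.034, 1.111, -0.067], TCP at [194.188, 646.428, 253.302] pointing down, gripper open.
Joint ranges: [-2.85, 2.85], [-0.5, 2.14], [-1.23, 1.37], [0.21, 2.46], [-1.02, 4.16], [0.16, 2.05], [-2.73, 2.73]. Speed limits (rad/s): [1.89, 1.89, 2.39, 2.39, 3.01, 3.01, 3.01].

### API

Orientations are given as a unit quaternion [w, x, y, z].
In Python, from cell import bot, vision gives the robot as it stands.
- The arm moves only by the tool carry_out, never from a script. Its argument "deltas" is a list of rows, each an object of numbers: "claw": the finger opening in mm, from 0 to 85.4; "x", "y", "z": the shift along the tool's x, y, z in mm; "wx", "wy", "wz": the turn, a rotation vector about the tool's x, y, z in degrees. In form: [{"claw": .., "x": .., "y": .., "z": .., "wx": .., "wy": .., "wz": ..}, ...]. A call has exactly 5 rows; each row is the pose to reach, as a shift and turn from the pose commanded when the call began, along the tool's axes at that moment; what a row does not reach only later rows make up. A row lasts 1/10 s, in which the tool goes at most 50 mm and 8.59 degrees, less where a joint would pass 70% of its speed; a pose out of reach is approached as far as the arm can. A call with a gripper value outside its range is refused whole. The fingers move at their own pace and stop on an object; "grip_force" is the grip in N (left out, the last holds). Time passes only in rows, so rows that repeat a pose let the fingers close, or fill a call up. It gives the time, the measured TCP pose, the force, the opening and the grip force at its end, in the units of the state.
- bot.state(): the state, without advancing time (a new reading comes with each control period).
- vision.grab_frame(name): name is "scene" or "top" or "wrist"; returns (picture, depth): 384x512x3 uint8, red, green, blue; 384x512 float32, mm along the optical axis (not along the pixel's ray), 0 where there is no reading.
- vision.camera_model(name): a dict with "vfov" (degrees; the focal length in pixels is half the picture's height over the tangent of half this angle, whatever the lens; pixels are square), "cx", "cy" (the principal point, pixels), "dist" ([k1, k2, p1, p2, k3] as OpenCV has them; the pictures are not rectified), "view" (4x4, takes a point from world to camera coordinates); the wrist camera has in their place "mount" (4x4, takes a point from camera to tool coordinates, whose origin is the TCP and whose axes are the flange's). Camera axes: x right, y down, z forward; pixel columns grow to the right and rows downward; lengths in mm; the calibration is good to about 2 mm. A picture is of the moment at which its call begins: read the wrist's pose just before it. camera_model takes no time and is no camera call.
- bot.close_job(): hands the job in; it is judged then, once.
The state is a dict: "time_s": time; "qpos": joint angles; "qd": joint speeds; "effort": joint torques, N m; "position": TCP position; "tcp_rot": TCP orientation; "wrist_force": force on the tool from outside, world axes, zero at the start; "moment": the same for the moment, N m; "gripper_width": finger opening in mm; "finger_force": force on a finger pad.
Only numpy, scipy, OpenCV 4.12 (cv2) and the standard library are available. Lean on these libraries where they do the work, as an engineer would, in place of code of your own. Each camera call takes 0.05 s, during which the arm holds its last target. There are 200 camera calls.

## Working session

There is one attempt and no reset: what is moved stays moved. The work goes in short steps, Python scripts to look and compute and a tool call to move; the robot and the scene stay as the last step left them, time stands still between calls to the robot, and variables do not carry over. Pictures are saved under pics/ and viewed, at most 10 in all, crops included, and the job is handed in when it is done.

Besides the shell and the picture viewer there is one more tool, called after "Call:" as name(argument=value, ...), one argument or row to a line, values as JSON. carry_out: Moves the arm, as the interface text tells. Its arguments: {"type":"object","properties":{"deltas":{"type":"array"},"grip_force":{"type":"number"}},"required":["deltas"]}

```bash
ls; mkdir -p pics
cat > h.py <<'E'
import numpy as np, cv2
from cell import bot, vision
from scipy.spatial.transform import Rotation as R
def K(m):
    f=192/np.tan(np.radians(m['vfov'])/2); return np.array([[f,0,m['cx']],[0,f,m['cy']],[0,0,1.]])
def tool(s):
    T=np.eye(4); w,x,y,z=s['tcp_rot']; T[:3,:3]=R.from_quat([x,y,z,w]).as_matrix(); T[:3,3]=s['position']; return T
def grab(name):
    s=bot.state(); im,d=vision.grab_frame(name); m=vision.camera_model(name)
    C=tool(s)@np.array(m['mount']) if 'mount' in m else np.linalg.inv(np.array(m['view']))
    return dict(im=im,d=d,m=m,C=C,s=s)
def rays(g,px):
    px=np.asarray(px,float).reshape(-1,1,2)
    u=cv2.undistortPoints(px,K(g['m']),np.array(g['m']['dist'],float)).reshape(-1,2)
    return np.c_[u,np.ones(len(u))]
def onplane(g,px,z):
    r=rays(g,px)@g['C'][:3,:3].T; o=g['C'][:3,3]; return o+r*((z-o[2])/r[:,2])[:,None]
def depthpts(g,px):
    px=np.asarray(px).reshape(-1,2).astype(int); d=g['d'][px[:,1],px[:,0]]
    return (rays(g,px)*d[:,None])@g['C'][:3,:3].T+g['C'][:3,3]
def project(g,P):
    V=np.linalg.inv(g['C']); P=np.atleast_2d(P).astype(float)
    return cv2.projectPoints(P,cv2.Rodrigues(V[:3,:3])[0],V[:3,3],K(g['m']),np.array(g['m']['dist'],float))[0].reshape(-1,2)
def save(n,im): cv2.imwrite('pics/'+n,cv2.cvtColor(im,cv2.COLOR_RGB2BGR))
E
python3 - <<'E'
from h import *
import pickle
for n in ['top','scene']:
    g=grab(n); pickle.dump(g,open(n+'.pkl','wb')); save(n+'0.png',g['im']); print(n,g['m'],(g['d']==0).mean())
print(bot.state())
print(vision.camera_model('wrist'))
E
```

```text
pics
top {'vfov': 47.834066865517585, 'cx': 252.95297942183186, 'cy': 191.76596706894364, 'dist': array([-0.06969774,  0.        ,  0.        ,  0.        ,  0.        ]), 'view': array([[ 5.47484370e-03, -9.99809646e-01, -1.87269211e-02,
        -7.17523487e+00],
       [-9.88982687e-01, -2.64330164e-03, -1.48007627e-01,
         5.76293102e+02],
       [ 1.47929952e-01,  1.93309194e-02, -9.88808902e-01,
         1.28136699e+03],
       [ 0.00000000e+00,  0.00000000e+00,  0.00000000e+00,
         1.00000000e+00]])} 0.003992716471354167
scene {'vfov': 42.49197034371228, 'cx': 263.3914141366064, 'cy': 196.52217930550003, 'dist': array([0.01220424, 0.        , 0.        , 0.        , 0.        ]), 'view': array([[ 7.99778978e-01, -5.99784065e-01,  2.47519924e-02,
        -4.61713009e+02],
       [-2.52856398e-01, -3.73993498e-01, -8.92296198e-01,
         2.35465835e+02],
       [ 5.44442125e-01,  7.07381042e-01, -4.50771376e-01,
         1.07110186e+03],
       [ 0.00000000e+00,  0.00000000e+00,  0.00000000e+00,
         1.00000000e+00]])} 0.0037841796875
{'time_s': 0.1, 'qpos': array
[... 500 characters left out ...]
972e-04]), 'wrist_force': array([-0.11259655, -0.24415644,  0.65143151]), 'moment': array([ 0.00591275, -0.03174219, -0.02644425]), 'finger_force': 0.0, 'gripper_width': 85.2600148076649}
{'vfov': 66.26485970997328, 'cx': 251.45847490152073, 'cy': 184.18649397487752, 'dist': array([-0.06689588,  0.        ,  0.        ,  0.        ,  0.        ]), 'mount': array([[ 5.80043178e-05, -9.62264699e-01, -2.72115134e-01,
         6.91485084e+01],
       [ 9.99999738e-01, -1.40457580e-04,  7.09852740e-04,
        -2.22635303e-01],
       [-7.21286866e-04, -2.72115104e-01,  9.62264439e-01,
        -1.20012358e+02],
       [ 0.00000000e+00,  0.00000000e+00,  0.00000000e+00,
         1.00000000e+00]])}
```

View pics/top0.png

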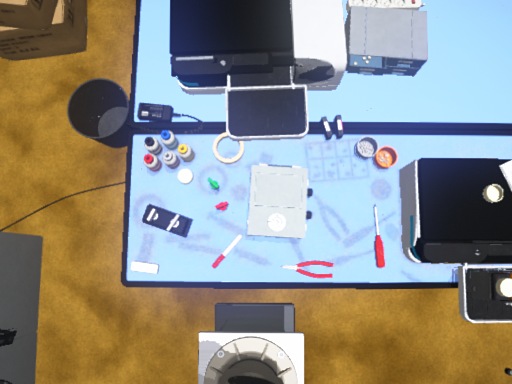

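View pics/scene0.png

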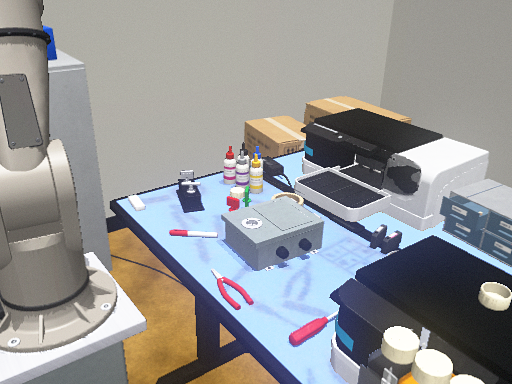

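Top view: the black key stand is at about (168,221), the enclosure at (278,200) with the lock flange near (277,221). The green and red look-alikes are at (213,184) and (222,206), the marker at (227,252). The scene view shows two keys in the stand near (188,185).

Run:
```python
from h import *
import pickle
g=pickle.load(open('top.pkl','rb'))
print('lock',onplane(g,[(277,221)],87).round(1))
im=g['im'].astype(int)
# stand: dark in region
m=((im.max(2)<70)).astype(np.uint8); r=np.zeros_like(m); r[195:245,135:200]=1; m&=r
c=max(cv2.findContours(m,0,2)[0],key=cv2.contourArea); rc=cv2.minAreaRect(c); print(rc)
print('stand corners@28',onplane(g,cv2.boxPoints(rc),28).round(0).tolist(), onplane(g,[rc[0]],28).round(1))
# enclosure top by depth
ys,xs=np.mgrid[140:260,220:330]; px=np.c_[xs.ravel(),ys.ravel()]; P=depthpts(g,px)
k=(P[:,2]>70)&(P[:,2]<100); c=cv2.minAreaRect(P[k,:2].astype(np.float32)); print('encl',c,np.median(P[k,2]),cv2.boxPoints(c).round(0).tolist())
ys,xs=np.mgrid[195:245,135:200]; px=np.c_[xs.ravel(),ys.ravel()]; P=depthpts(g,px)
k=P[:,2]>65; print(np.c_[px[k],P[k]].round(0)[:60].tolist())
k=(P[:,2]>35)&(P[:,2]<58); c=cv2.minAreaRect(P[k,:2].astype(np.float32)); print('block',c,np.median(P[k,2]))
print('block corners',cv2.boxPoints(c).round(0).tolist())
a=cv2.resize(g['im'][190:250,130:205],None,fx=8,fy=8,interpolation=cv2.INTER_CUBIC); save('stand.png',a)
```

```text
lock [[483.5 -76.5  87. ]]Traceback (most recent call last):
  File "<stdin>", line 8, in <module>
ValueError: max() iterable argument is empty
```

Run:
```python
from h import *
import pickle
g=pickle.load(open('top.pkl','rb'))
im=g['im'].astype(int)
print(im[221,150:190,:].max(1).tolist())
ys,xs=np.mgrid[140:260,220:330]; px=np.c_[xs.ravel(),ys.ravel()]; P=depthpts(g,px)
k=(P[:,2]>70)&(P[:,2]<100); c=cv2.minAreaRect(P[k,:2].astype(np.float32)); print('encl',c,np.median(P[k,2]),cv2.boxPoints(c).round(0).tolist())
ys,xs=np.mgrid[195:245,135:200]; px=np.c_[xs.ravel(),ys.ravel()]; P=depthpts(g,px)
k=P[:,2]>65; print(np.c_[px[k],P[k]].round(0)[:60].tolist())
k=(P[:,2]>35)&(P[:,2]<58); c=cv2.minAreaRect(P[k,:2].astype(np.float32)); print('block',c,np.median(P[k,2]))
print('block corners',cv2.boxPoints(c).round(0).tolist())
a=cv2.resize(g['im'][190:250,130:205],None,fx=8,fy=8,interpolation=cv2.INTER_CUBIC); save('stand.png',a)
```

```text
[115, 110, 103, 114, 118, 118, 118, 120, 121, 122, 121, 120, 124, 124, 125, 126, 127, 127, 126, 133, 197, 250, 253, 254, 250, 218, 185, 233, 242, 150, 132, 135, 136, 138, 136, 135, 130, 121, 125, 132]
encl ((550.6841430664062, -34.95420837402344), (253.80873107910156, 216.97125244140625), 86.65642547607422) 85.52325824157492 [[435.0, -155.0], [652.0, -168.0], [666.0, 85.0], [450.0, 98.0]]
[[196.0, 198.0, 380.0, -30.0, 1352.0], [184.0, 200.0, 380.0, -30.0, 1352.0], [185.0, 200.0, 380.0, -30.0, 1352.0], [188.0, 200.0, 380.0, -30.0, 1352.0], [178.0, 204.0, 380.0, -30.0, 1352.0], [172.0, 207.0, 380.0, -30.0, 1352.0], [153.0, 208.0, 521.0, 291.0, 84.0], [154.0, 208.0, 520.0, 287.0, 86.0], [152.0, 209.0, 517.0, 293.0, 88.0], [153.0, 209.0, 517.0, 289.0, 92.0], [154.0, 209.0, 517.0, 287.0, 88.0], [155.0, 209.0, 517.0, 285.0, 85.0], [156.0, 209.0, 519.0, 285.0, 70.0], [152.0, 210.0, 514.0, 293.0, 86.0], [153.0, 210.0, 514.0, 288.0, 94.0], [154.0, 210.0, 514.0, 287.0, 88.0], [155.0, 210.0, 515.0, 285.0, 85.0], [156.0, 210.0, 516.0, 285.0, 73.0], [166.0, 210.0, 380.0, -30.0, 1352.0], [151.0, 2
[... 971 characters left out ...]
, 215.0, 499.0, 302.0, 86.0], [150.0, 215.0, 499.0, 298.0, 90.0], [151.0, 215.0, 499.0, 294.0, 93.0], [152.0, 215.0, 499.0, 293.0, 87.0], [153.0, 215.0, 500.0, 291.0, 79.0], [154.0, 215.0, 502.0, 292.0, 65.0], [176.0, 215.0, 500.0, 222.0, 82.0], [177.0, 215.0, 501.0, 219.0, 80.0], [178.0, 215.0, 501.0, 217.0, 78.0], [179.0, 215.0, 501.0, 214.0, 75.0], [148.0, 216.0, 496.0, 303.0, 93.0], [149.0, 216.0, 497.0, 302.0, 85.0], [150.0, 216.0, 496.0, 298.0, 89.0], [151.0, 216.0, 497.0, 296.0, 86.0]]
block ((491.6086120605469, 264.843505859375), (134.0138397216797, 47.83858871459961), 71.03553771972656) 48.598208598025394
block corners [[447.0, 209.0], [492.0, 194.0], [536.0, 320.0], [491.0, 336.0]]
```

View pics/stand.png

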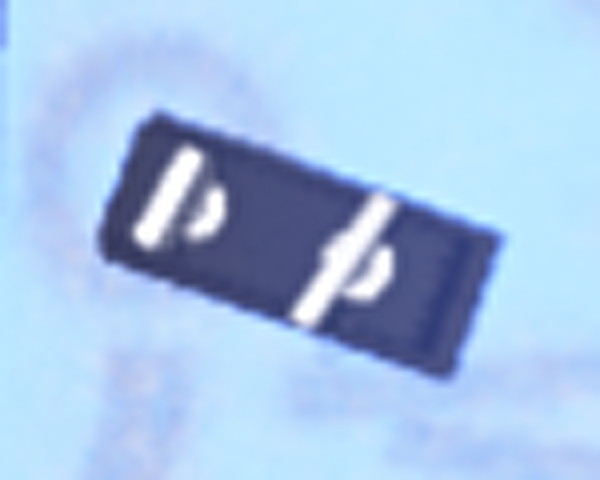

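The upscaled crop shows the shorter wing grip (40 mm, the square key) at left, crop (170,195), and the longer T-bar (tube key) at right, crop (345,262).

```bash
cat >> h.py <<'E'
def goal(s,P,yaw):
    """tool-frame shift to world P, and wz (deg) so tool x has this yaw (deg, world, mod 180)"""
    T=tool(s); d=T[:3,:3].T@(np.array(P)-T[:3,3]); cur=np.degrees(np.arctan2(T[1,0],T[0,0]))
    w=-(yaw-cur); w=(w+90)%180-90
    tilt=np.degrees(np.arccos(-T[2,2]))
    print('shift',d.round(1),'wz',round(w,1),'yaw',round(cur,1),'tilt',round(tilt,2),'pos',T[:3,3].round(1),'q',s['qpos'].round(2))
E
python3 - <<'E'
from h import *
import pickle
g=pickle.load(open('top.pkl','rb'))
e=onplane(g,[(130+145/8,190+240/8),(130+190/8,190+155/8),(130+303/8,190+318/8),(130+383/8,190+200/8)],88); print(e.round(1))
c=(e[0]+e[1])/2; d=e[1]-e[0]; yaw=np.degrees(np.arctan2(d[1],d[0])); print(c,yaw,np.linalg.norm(d))
goal(bot.state(),[c[0],c[1],205],yaw)
E
```

```text
[[484.5 303.2  88. ]
 [516.1 287.6  88. ]
 [456.2 243.4  88. ]
 [499.8 215.1  88. ]]
[500.28629811 295.42490876  88.        ] -26.283631565375416 35.24010192211582
shift [-394.1 -247.7   48. ] wz 9.6 yaw 163.3 tilt 0.06 pos [194.1 646.1 252.7] q [-1.43  0.43  0.07  1.61 -0.03  1.11 -0.07]
```

Call:
carry_out(
  deltas=[
    {"x": -40,"y": -25,"z": 5,"wz": 2,"claw": 50},
    {"x": -80,"y": -50,"z": 10,"wz": 4,"claw": 50},
    {"x": -120,"y": -75,"z": 15,"wz": 6,"claw": 50},
    {"x": -160,"y": -100,"z": 20,"wz": 8,"claw": 50},
    {"x": -200,"y": -125,"z": 25,"wz": 9.6,"claw": 50},
  ],
)

```text
validation failed for argument at $.de...
```

Call:
carry_out(
  deltas=[
    {"x": -44,"y": -17,"z": 5,"wz": 0,"claw": 50},
    {"x": -87,"y": -34,"z": 10,"wz": 0,"claw": 50},
    {"x": -131,"y": -52,"z": 15,"wz": 0,"claw": 50},
    {"x": -174,"y": -69,"z": 20,"wz": 0,"claw": 50},
    {"x": -205,"y": -85,"z": 23,"wz": 0,"claw": 50},
  ],
)

```text
validation failed for argument at $.de...
```

Run:
```python
from h import *
goal(bot.state(),[500.3,295.4,205],-26.3)
```

```text
shift [-394.1 -247.7   48. ] wz 9.6 yaw 163.3 tilt 0.06 pos [194.1 646.1 252.7] q [-1.43  0.43  0.07  1.61 -0.03  1.11 -0.07]
```

Call:
carry_out(
  deltas=[
    {"claw": 50,"x": -40,"y": -25,"z": 5,"wx": 0,"wy": 0,"wz": 2},
    {"claw": 50,"x": -80,"y": -50,"z": 10,"wx": 0,"wy": 0,"wz": 4},
    {"claw": 50,"x": -120,"y": -75,"z": 15,"wx": 0,"wy": 0,"wz": 6},
    {"claw": 50,"x": -160,"y": -100,"z": 20,"wx": 0,"wy": 0,"wz": 8},
    {"claw": 50,"x": -200,"y": -125,"z": 25,"wx": 0,"wy": 0,"wz": 9.6},
  ],
)

```text
time_s: 0.6
position: [350.6, 467.4, 228.0]
tcp_rot: [-0.0, 0.228, 0.974, -0.0]
wrist_force: [0.6, 0.4, 0.1]
gripper_width: 50.1
finger_force: 0.0
```

Run:
```python
from h import *
goal(bot.state(),[500.3,295.4,205],-26.3)
```

```text
shift [-210.5  -87.6   23. ] wz -0.1 yaw 153.6 tilt 0.02 pos [350.6 467.4 228. ] q [-1.18  0.31  0.17  1.85 -0.06  0.99  0.13]
```

Call:
carry_out(
  deltas=[
    {"claw": 50,"x": -46,"y": -19,"z": 5,"wx": 0,"wy": 0,"wz": 0},
    {"claw": 50,"x": -92,"y": -38,"z": 10,"wx": 0,"wy": 0,"wz": 0},
    {"claw": 50,"x": -138,"y": -57,"z": 15,"wx": 0,"wy": 0,"wz": 0},
    {"claw": 50,"x": -184,"y": -76,"z": 20,"wx": 0,"wy": 0,"wz": 0},
    {"claw": 50,"x": -210.5,"y": -87.5,"z": 23,"wx": 0,"wy": 0,"wz": 0},
  ],
)

```text
time_s: 1.1
position: [501.8, 293.6, 204.9]
tcp_rot: [0.0, 0.229, 0.973, -0.001]
wrist_force: [-0.7, 0.7, 0.1]
gripper_width: 49.7
finger_force: 0.0
```

Run:
```python
from h import *
import pickle
g=grab('wrist'); pickle.dump(g,open('w1.pkl','wb')); save('w1.png',g['im'])
goal(g['s'],[500.3,295.4,205],-26.3); print(project(g,[[500.3,295.4,88]]),g['s']['wrist_force'])
```

```text
shift [ 2.2  1.  -0.1] wz -0.2 yaw 153.5 tilt 0.07 pos [501.8 293.6 204.9] q [-0.86  0.33  0.27  1.88 -0.1   0.95  0.56]
[[252.86907206 184.08040104]] [-0.70908975  0.66174717  0.08226662]
```

View pics/w1.png

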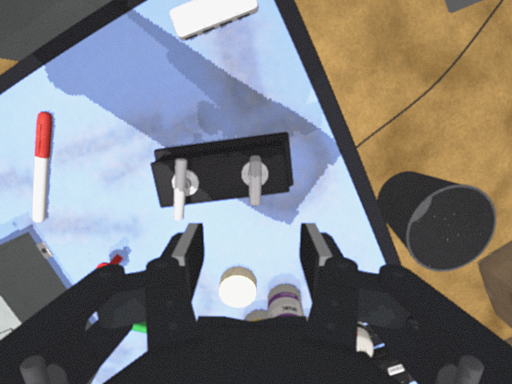

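Wrist view: the wing grip spans about (254,157)–(255,204), with its round flange at (256,172). The tube key's T-bar is at (180,188), and the fingers are in the lower part of the picture.

```bash
cat > wing.py <<'E'
from h import *
def wing(g,box,zlo,zhi,ztop):
    x0,x1,y0,y1=box; ys,xs=np.mgrid[y0:y1,x0:x1]; px=np.c_[xs.ravel(),ys.ravel()]; P=depthpts(g,px)
    k=(P[:,2]>zlo)&(P[:,2]<zhi); m=np.zeros(g['im'].shape[:2],np.uint8); m[px[k][:,1],px[k][:,0]]=255
    m=cv2.morphologyEx(m,cv2.MORPH_OPEN,np.ones((3,3),np.uint8))
    c=max(cv2.findContours(m,0,1)[0],key=cv2.contourArea)
    W=onplane(g,c.reshape(-1,2),ztop)[:,:2].astype(np.float32); r=cv2.minAreaRect(W)
    b=cv2.boxPoints(r); e=b[1]-b[0]; f=b[2]-b[1]; e=e if np.hypot(*e)>np.hypot(*f) else f
    print('wing',np.round(r[0],1),'size',np.round(r[1],1),'yaw',np.degrees(np.arctan2(e[1],e[0])).round(1),'medz',np.median(P[k,2]).round(1),'px',c.reshape(-1,2).min(0),c.reshape(-1,2).max(0))
E
python3 - <<'E'
import pickle
from wing import *
g=pickle.load(open('w1.pkl','rb'))
wing(g,(225,290,140,225),84,96,88); wing(g,(225,290,140,225),80,96,88)
wing(g,(160,205,140,225),75,96,84)
# block top
ys,xs=np.mgrid[125:215,145:300]; px=np.c_[xs.ravel(),ys.ravel()]; P=depthpts(g,px)
k=(abs(P[:,2]-48)<4)&(g['im'][px[:,1],px[:,0]].max(1)<90); r=cv2.minAreaRect(P[k,:2].astype(np.float32)); print('block',r,np.median(P[k,2]),cv2.boxPoints(r).round(0).tolist())
E
```

```text
wing [500.5 297. ] size [ 9.8 38.4] yaw -27.8 medz 86.9 px [249 161] [261 205]
wing [500.1 297.2] size [ 9.8 39.2] yaw -27.8 medz 86.9 px [249 160] [261 205]
wing [477.8 235.4] size [ 8.7 53.8] yaw -33.0 medz 77.5 px [173 160] [185 219]
block ((489.85638427734375, 265.6502990722656), (130.0335693359375, 46.77345657348633), 70.81534576416016) 47.41877899292314 [[446.0, 212.0], [491.0, 197.0], [533.0, 319.0], [489.0, 335.0]]
```

Run:
```python
from h import *
goal(bot.state(),[500.3,297.1,78],-27.8)
```

```text
shift [  6.5   4.6 126.6] wz 1.1 yaw 153.3 tilt 0.16 pos [503.9 290.4 204.7] q [-0.85  0.33  0.27  1.88 -0.1   0.94  0.57]
```

Call:
carry_out(
  deltas=[
    {"claw": 45,"x": 0,"y": 0,"z": 10,"wx": 0,"wy": 0,"wz": 1.5},
    {"claw": 45,"x": 0,"y": 0,"z": 25,"wx": 0,"wy": 0,"wz": 1.5},
    {"claw": 45,"x": 0,"y": 0,"z": 40,"wx": 0,"wy": 0,"wz": 1.5},
    {"claw": 45,"x": 0,"y": 0,"z": 50,"wx": 0,"wy": 0,"wz": 1.5},
    {"claw": 45,"x": 0,"y": 0,"z": 50,"wx": 0,"wy": 0,"wz": 1.5},
  ],
)

```text
time_s: 1.65
position: [498.3, 297.6, 153.2]
tcp_rot: [-0.001, 0.24, 0.971, -0.001]
wrist_force: [-0.0, 0.5, 0.0]
gripper_width: 45.1
finger_force: 0.0
```

Run:
```python
import pickle
from wing import *
for i in range(2):
    g=grab('wrist'); goal(g['s'],[500.3,297.1,78],-27.8); print(g['s']['qd'].round(3))
    wing(g,(205,310,100,290),84,96,88)
goal(bot.state(),[500.3,297.1,78],-27.8)
pickle.dump(g,open('w2.pkl','wb'))
ys,xs=np.mgrid[60:280,60:340]; px=np.c_[xs.ravel(),ys.ravel()]; P=depthpts(g,px)
k=(abs(P[:,2]-48)<4)&(g['im'][px[:,1],px[:,0]].max(1)<90); r=cv2.minAreaRect(P[k,:2].astype(np.float32)); print('block',r,np.median(P[k,2]),cv2.boxPoints(r).round(0).tolist())
```

```text
shift [-2.1  0.7 75.2] wz 0.1 yaw 152.3 tilt 0.18 pos [498.3 297.6 153.2] q [-0.85  0.39  0.25  1.92 -0.13  0.84  0.56]
[ 0.002 -0.027  0.009 -0.026  0.008  0.03  -0.004]
wing [500.2 297.4] size [ 9.6 38.7] yaw -27.7 medz 86.9 px [246 183] [260 237]
shift [-1.5  0.3 76.3] wz 0.0 yaw 152.2 tilt 0.11 pos [498.9 297.6 154.3] q [-0.85  0.39  0.25  1.92 -0.13  0.85  0.56]
[ 0.002 -0.019  0.007 -0.02   0.004  0.011 -0.001]
wing [500.3 297.1] size [ 9.5 38.9] yaw -27.3 medz 87.0 px [245 182] [259 236]
shift [-1.1 -0.1 77.1] wz 0.0 yaw 152.2 tilt 0.04 pos [499.4 297.7 155.1] q [-0.85  0.39  0.25  1.92 -0.13  0.85  0.56]
block ((490.04119873046875, 265.4167785644531), (130.26052856445312, 46.963565826416016), 70.99726867675781) 47.39424479038644 [[447.0, 211.0], [491.0, 196.0], [533.0, 319.0], [489.0, 335.0]]
```

Call:
carry_out(
  deltas=[
    {"claw": 45,"x": -0.7,"y": 0,"z": 15,"wx": 0,"wy": 0,"wz": 0},
    {"claw": 45,"x": -0.7,"y": 0,"z": 35,"wx": 0,"wy": 0,"wz": 0},
    {"claw": 45,"x": -0.7,"y": 0,"z": 55,"wx": 0,"wy": 0,"wz": 0},
    {"claw": 45,"x": -0.7,"y": 0,"z": 70,"wx": 0,"wy": 0,"wz": 0},
    {"claw": 45,"x": -0.7,"y": 0,"z": 77,"wx": 0,"wy": 0,"wz": 0},
  ],
)

```text
time_s: 2.25
position: [499.8, 296.8, 76.9]
tcp_rot: [-0.0, 0.24, 0.971, -0.001]
wrist_force: [-0.5, -0.6, 0.5]
gripper_width: 45.4
finger_force: 0.0
```

Call:
carry_out(
  deltas=[
    {"claw": 30,"x": 0,"y": 0,"z": 0,"wx": 0,"wy": 0,"wz": 0},
    {"claw": 16,"x": 0,"y": 0,"z": 0,"wx": 0,"wy": 0,"wz": 0},
    {"claw": 5,"x": 0,"y": 0,"z": 0,"wx": 0,"wy": 0,"wz": 0},
    {"claw": 5,"x": 0,"y": 0,"z": 0,"wx": 0,"wy": 0,"wz": 0},
    {"claw": 5,"x": 0,"y": 0,"z": 0,"wx": 0,"wy": 0,"wz": 0},
  ],
  grip_force=45,
)

```text
time_s: 2.75
position: [500.7, 297.4, 79.1]
tcp_rot: [0.0, 0.24, 0.971, 0.001]
wrist_force: [-0.3, -0.9, 6.1]
gripper_width: 9.6
finger_force: 44.9
```

Run:
```python
from h import *
s=bot.state(); goal(s,[500.3,297.1,78],-27.8); print(s['wrist_force'],s['moment'],s['gripper_width'],s['finger_force'])
```

```text
shift [ 0.2 -0.4  1.1] wz -0.0 yaw 152.2 tilt 0.07 pos [500.7 297.4  79.1] q [-0.82  0.5   0.23  1.96 -0.17  0.7   0.59]
[-0.2642561  -0.87696169  6.14494145] [-0.13594364  0.14938057  0.01460898] 9.609432835594708 44.8737707734108
```

Call:
carry_out(
  deltas=[
    {"claw": 5,"x": 0,"y": 0,"z": -5,"wx": 0,"wy": 0,"wz": 0},
    {"claw": 5,"x": 0,"y": 0,"z": -20,"wx": 0,"wy": 0,"wz": 0},
    {"claw": 5,"x": 0,"y": 0,"z": -50,"wx": 0,"wy": 0,"wz": 0},
    {"claw": 5,"x": 0,"y": 0,"z": -85,"wx": 0,"wy": 0,"wz": 0},
    {"claw": 5,"x": 0,"y": 0,"z": -110,"wx": 0,"wy": 0,"wz": 0},
  ],
)

```text
time_s: 3.25
position: [500.7, 297.1, 191.5]
tcp_rot: [0.001, 0.241, 0.971, 0.001]
wrist_force: [0.2, 0.5, -1.1]
gripper_width: 9.4
finger_force: 44.1
```

Run:
```python
from h import *
s=bot.state(); goal(s,[523,-97,185],-27.8); print(s['wrist_force'],s['moment'],s['gripper_width'],s['finger_force'])
```

```text
shift [-203.8 -338.1    6.1] wz -0.0 yaw 152.2 tilt 0.11 pos [500.7 297.1 191.5] q [-0.86  0.35  0.27  1.89 -0.11  0.92  0.54]
[ 0.20110804  0.49229992 -1.06851757] [ 0.00822305 -0.00113495  0.00705834] 9.37967519787938 44.11474093794823
```

Call:
carry_out(
  deltas=[
    {"claw": 5,"x": -15,"y": -25,"z": 0,"wx": 0,"wy": 0,"wz": 0},
    {"claw": 5,"x": -37,"y": -62,"z": 0,"wx": 0,"wy": 0,"wz": 0},
    {"claw": 5,"x": -60,"y": -100,"z": 0,"wx": 0,"wy": 0,"wz": 0},
    {"claw": 5,"x": -84,"y": -140,"z": 0,"wx": 0,"wy": 0,"wz": 0},
    {"claw": 5,"x": -108,"y": -180,"z": 0,"wx": 0,"wy": 0,"wz": 0},
  ],
)

```text
time_s: 3.75
position: [511.6, 85.8, 189.6]
tcp_rot: [0.0, 0.24, 0.971, 0.0]
wrist_force: [1.0, -0.8, 0.2]
gripper_width: 9.4
finger_force: 44.1
```

Call:
carry_out(
  deltas=[
    {"claw": 5,"x": -24,"y": -40,"z": 1,"wx": 0,"wy": 0,"wz": 0},
    {"claw": 5,"x": -48,"y": -80,"z": 2,"wx": 0,"wy": 0,"wz": 0},
    {"claw": 5,"x": -70,"y": -116,"z": 4,"wx": 0,"wy": 0,"wz": 0},
    {"claw": 5,"x": -87,"y": -144,"z": 6,"wx": 0,"wy": 0,"wz": 0},
    {"claw": 5,"x": -96,"y": -158,"z": 6,"wx": 0,"wy": 0,"wz": 0},
  ],
)

```text
time_s: 4.25
position: [522.6, -100.4, 183.4]
tcp_rot: [0.0, 0.242, 0.97, -0.0]
wrist_force: [0.6, 0.3, -0.6]
gripper_width: 9.2
finger_force: 44.1
```

Call:
carry_out(
  deltas=[
    {"claw": 5,"x": 0,"y": 0,"z": 0,"wx": 0,"wy": 0,"wz": 0},
    {"claw": 5,"x": 0,"y": 0,"z": 0,"wx": 0,"wy": 0,"wz": 0},
    {"claw": 5,"x": 0,"y": 0,"z": 0,"wx": 0,"wy": 0,"wz": 0},
    {"claw": 5,"x": 0,"y": 0,"z": 0,"wx": 0,"wy": 0,"wz": 0},
    {"claw": 5,"x": 0,"y": 0,"z": 0,"wx": 0,"wy": 0,"wz": 0},
  ],
)

```text
time_s: 4.75
position: [523.0, -96.3, 182.4]
tcp_rot: [-0.0, 0.24, 0.971, 0.0]
wrist_force: [0.1, -0.1, 0.2]
gripper_width: 9.1
finger_force: 44.1
```

Run:
```python
from h import *
import pickle
g=grab('wrist'); pickle.dump(g,open('w3.pkl','wb'))
s=g['s']; goal(s,[523,-97,185],-27.8); print(s['qd'].round(3),s['gripper_width'])
p=project(g,[[483.5,-76.5,87]])[0]; print(p)
u,v=map(int,p); 
a=cv2.resize(g['im'],None,fx=1.5,fy=1.5,interpolation=cv2.INTER_CUBIC); save('w3.png',a)
```

```text
shift [-0.4 -0.6 -2.6] wz 0.0 yaw 152.2 tilt 0.01 pos [523.  -96.3 182.4] q [-0.3   0.29  0.43  2.02 -0.16  0.87  1.3 ]
[ 0.003  0.003  0.003 -0.002  0.001 -0.001  0.002] 9.076569634786019
[250.35780284 136.7962626 ]
```

View pics/w3.png

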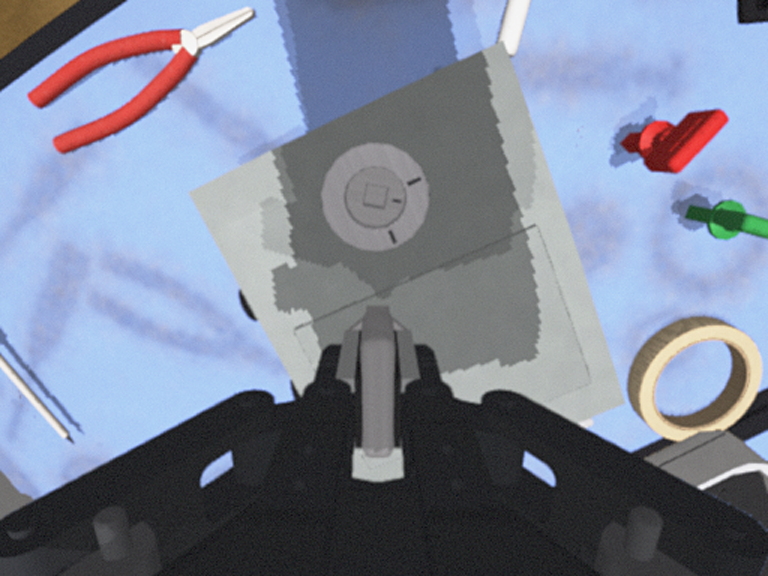

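The wrist view shows the flange centred at about (375,196) in this 1.5x picture. The pointer tick is near (397,201) at roughly +8°, the flange marks are near (413,182) and (392,237), and the socket square is at (376,195). Next I enlarge that crop.

Run:
```python
from h import *
import pickle
g=pickle.load(open('w3.pkl','rb'))
c=g['im'][90:172,208:292]; gr=cv2.cvtColor(c,cv2.COLOR_RGB2GRAY)
save('lock.png',cv2.resize(cv2.merge([cv2.createCLAHE(2,(2,2)).apply(gr)]*3),None,fx=7,fy=7,interpolation=cv2.INTER_CUBIC))
# flange by depth/brightness
ys,xs=np.mgrid[85:185,195:305]; px=np.c_[xs.ravel(),ys.ravel()]; P=depthpts(g,px)
h=np.hypot(P[:,0]-483,P[:,1]+76)
for a,b in [(0,4),(8,12),(18,25),(30,36)]: print(a,b,np.median(P[(h>a)&(h<b),2]).round(1))
k=(P[:,2]<80)&(P[:,2]>70)&(h<25); print('recess ctr',P[k].mean(0),k.sum()); 
m=np.zeros(g['im'].shape[:2],np.uint8); m[px[k][:,1],px[k][:,0]]=1
cc=max(cv2.findContours(m,0,1)[0],key=cv2.contourArea); W=onplane(g,cc.reshape(-1,2),76)[:,:2].astype(np.float32); print('circle@76',cv2.minEnclosingCircle(W),cv2.fitEllipse(W))
# flange: gray brightness
m=((cv2.GaussianBlur(g['im'],(3,3),0).astype(int).sum(2)>3*118)).astype(np.uint8)
gr=cv2.cvtColor(g['im'],cv2.COLOR_RGB2GRAY)
print(gr[131,205:300].tolist())
```

```text
0 4 60.7
8 12 74.5
18 25 85.5
30 36 82.5
recess ctr [481.10840173 -75.69839771  74.67546637] 1078
circle@76 ((481.0617980957031, -75.61930084228516), 15.428958892822266) ((481.0268249511719, -75.66275024414062), (29.933813095092773, 30.063405990600586), 103.59296417236328)
[107, 108, 104, 105, 103, 101, 99, 100, 104, 125, 149, 145, 151, 146, 146, 146, 144, 145, 144, 144, 144, 148, 146, 141, 120, 107, 132, 137, 133, 137, 134, 134, 136, 134, 139, 137, 133, 128, 127, 139, 138, 136, 133, 134, 138, 136, 131, 136, 138, 138, 136, 132, 122, 128, 134, 141, 136, 137, 136, 139, 140, 145, 140, 138, 126, 117, 139, 150, 154, 146, 149, 146, 147, 145, 145, 144, 151, 150, 149, 142, 130, 109, 103, 107, 106, 108, 107, 106, 107, 109, 98, 106, 101, 103, 106]
```

View pics/lock.png

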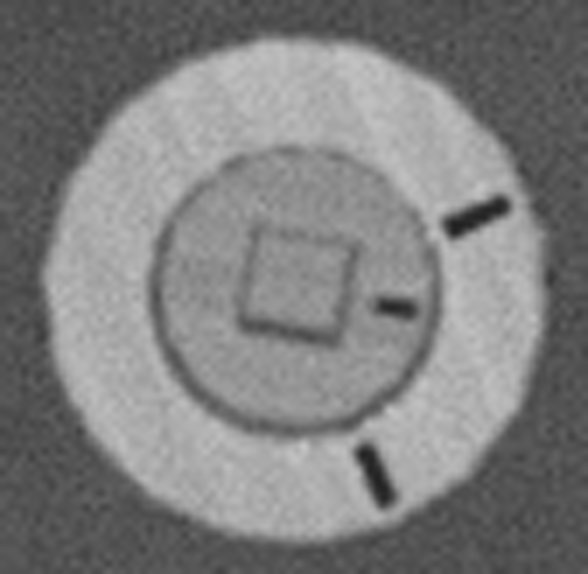

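The enlarged lock crop shows the socket square with corners near (258,222), (358,240), (340,345) and (240,325). The pointer tick is at (378,303)–(416,312), and the marks at (445–508,200–232) and (365–390,450–505) look like "0" and "home".

Run:
```python
from h import *
import pickle
g=pickle.load(open('w3.pkl','rb'))
f=lambda L:[((x+.5)/7-.5+208,(y+.5)/7-.5+90) for x,y in L]
S=onplane(g,f([(258,222),(358,240),(340,345),(240,325)]),75)
c=S[:,:2].mean(0); print('socket',S[:,:2].round(1).tolist(),c)
for i in range(4):
    d=S[(i+1)%4]-S[i]; print('edge',np.hypot(*d[:2]).round(1),(np.degrees(np.arctan2(d[1],d[0]))%90).round(1))
p=onplane(g,f([(378,303),(416,312)]),75); ctr=np.array([481.05,-75.66]); d=p[:,:2].mean(0)-ctr; print('pointer',np.degrees(np.arctan2(d[1],d[0])))
p=onplane(g,f([(452,230),(508,203),(365,450),(388,503)]),86)
for q in (p[:2],p[2:]):
    d=q[:,:2].mean(0)-ctr; e=q[1]-q[0]; print('mark',np.degrees(np.arctan2(d[1],d[0])).round(1),np.degrees(np.arctan2(e[1],e[0])).round(1))
# flange circle
gr=cv2.cvtColor(cv2.medianBlur(g['im'],3),cv2.COLOR_RGB2GRAY); m=np.zeros_like(gr); m[85:185,200:300]=(gr[85:185,200:300]>124); 
cc=max(cv2.findContours(m,0,1)[0],key=cv2.contourArea); W=onplane(g,cc.reshape(-1,2),86)[:,:2].astype(np.float32); print('flange',cv2.fitEllipse(cv2.convexHull(W)))
# wing in hand: grey column
gr=g['im'][225,180:330].mean(1); print(gr.round().astype(int).tolist())
```

```text
socket [[472.2, -75.7], [479.0, -67.0], [488.2, -74.0], [481.1, -82.7]] [480.12691454 -74.82315907]
edge 11.0 52.2
edge 11.6 52.7
edge 11.2 50.9
edge 11.3 51.9
pointer 54.921479054250476
mark 87.8 88.0
mark -2.5 -4.2
flange ((480.0700378417969, -75.1452407836914), (51.840877532958984, 52.29239273071289), 156.98983764648438)
[195, 195, 196, 194, 194, 195, 193, 194, 194, 193, 195, 192, 194, 195, 194, 195, 195, 192, 184, 183, 187, 185, 189, 185, 185, 187, 188, 184, 191, 187, 195, 178, 138, 123, 128, 121, 124, 125, 124, 125, 122, 124, 129, 127, 123, 127, 127, 123, 120, 104, 94, 95, 101, 103, 103, 104, 100, 106, 93, 50, 57, 86, 97, 95, 99, 99, 103, 106, 104, 111, 105, 106, 103, 106, 109, 105, 108, 105, 98, 98, 97, 101, 89, 49, 60, 96, 107, 101, 101, 98, 101, 100, 100, 99, 106, 122, 126, 126, 124, 126, 127, 126, 129, 125, 123, 127, 126, 124, 120, 127, 124, 125, 126, 124, 126, 128, 124, 125, 126, 128, 125, 123, 123, 123, 127, 125, 125, 124, 123, 129, 122, 125, 122, 122, 125, 124, 124, 124, 125, 122, 121, 122, 125, 121, 120, 123, 124, 123, 126, 123]
```

Run:
```python
from h import *
s=bot.state(); goal(s,[480.3,-75.1,160],-38.1); print(s['wrist_force'],s['moment'])
```

```text
shift [47.7 -1.  22.4] wz 10.3 yaw 152.2 tilt 0.01 pos [523.  -96.4 182.4] q [-0.3   0.29  0.43  2.02 -0.16  0.87  1.3 ]
[ 0.26843327  0.65329322 -0.12831116] [ 0.00017818 -0.02314376 -0.01178188]
```

Call:
carry_out(
  deltas=[
    {"claw": 5,"x": 10,"y": 0,"z": 0,"wx": 0,"wy": 0,"wz": 3},
    {"claw": 5,"x": 25,"y": -0.5,"z": 5,"wx": 0,"wy": 0,"wz": 6},
    {"claw": 5,"x": 40,"y": -1,"z": 12,"wx": 0,"wy": 0,"wz": 9},
    {"claw": 5,"x": 47.7,"y": -1,"z": 19,"wx": 0,"wy": 0,"wz": 10.3},
    {"claw": 5,"x": 47.7,"y": -1,"z": 22.4,"wx": 0,"wy": 0,"wz": 10.3},
  ],
)

```text
time_s: 5.3
position: [479.6, -75.0, 159.4]
tcp_rot: [-0.0, 0.326, 0.945, 0.0]
wrist_force: [0.9, 0.4, -0.3]
gripper_width: 9.4
finger_force: 44.1
```

Call:
carry_out(
  deltas=[
    {"claw": 5,"x": 0,"y": 0,"z": 0,"wx": 0,"wy": 0,"wz": 0},
    {"claw": 5,"x": 0,"y": 0,"z": 0,"wx": 0,"wy": 0,"wz": 0},
    {"claw": 5,"x": 0,"y": 0,"z": 0,"wx": 0,"wy": 0,"wz": 0},
    {"claw": 5,"x": 0,"y": 0,"z": 0,"wx": 0,"wy": 0,"wz": 0},
    {"claw": 5,"x": 0,"y": 0,"z": 0,"wx": 0,"wy": 0,"wz": 0},
  ],
)

```text
time_s: 5.8
position: [480.4, -75.8, 160.0]
tcp_rot: [0.0, 0.327, 0.945, -0.0]
wrist_force: [0.0, -0.1, -0.7]
gripper_width: 9.1
finger_force: 44.1
```

Run:
```python
from h import *
import pickle
s=bot.state(); goal(s,[480.3,-75.1,145],-38.1); print(s['wrist_force'],s['moment'])
g=grab('wrist'); pickle.dump(g,open('w4.pkl','wb'))
print(project(g,[[480.1,-75,87],[480.1,-75,98]]))
a=g['im'][110:310,150:350]; save('w4.png',cv2.resize(a,None,fx=3,fy=3,interpolation=cv2.INTER_CUBIC))
```

```text
shift [ 0.6  0.5 15. ] wz -0.0 yaw 141.9 tilt 0.01 pos [480.4 -75.8 160. ] q [-0.37  0.25  0.46  2.13 -0.16  0.79  1.09]
[ 0.02905114 -0.07233024 -0.70474156] [0.01399978 0.02638611 0.00783113]
[[252.2738581  203.23178507]
 [252.32538493 208.81029537]]
```

View pics/w4.png

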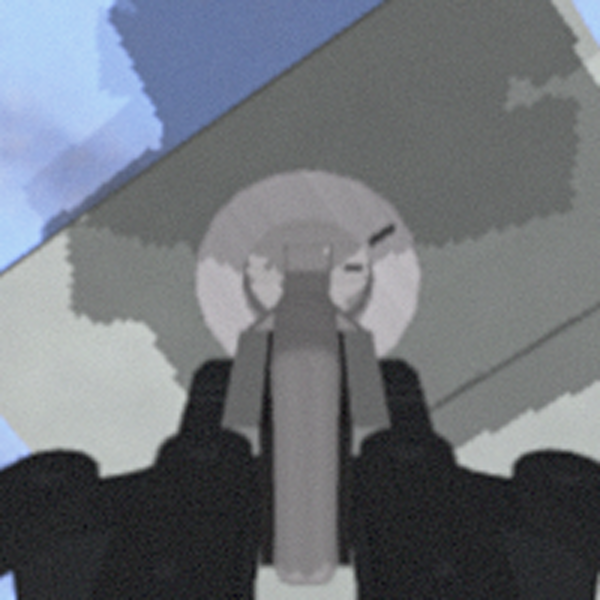

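The crop shows the key aligned with the socket: the socket is at (286–328, 240–270) and the key's wing and shank are centred on column 306, parallel to it. Descending to just above the plug face.

Call:
carry_out(
  deltas=[
    {"claw": 5,"x": 0.6,"y": 0.4,"z": 3,"wx": 0,"wy": 0,"wz": 0},
    {"claw": 5,"x": 0.6,"y": 0.4,"z": 8,"wx": 0,"wy": 0,"wz": 0},
    {"claw": 5,"x": 0.6,"y": 0.4,"z": 13,"wx": 0,"wy": 0,"wz": 0},
    {"claw": 5,"x": 0.6,"y": 0.4,"z": 16,"wx": 0,"wy": 0,"wz": 0},
    {"claw": 5,"x": 0.6,"y": 0.4,"z": 17,"wx": 0,"wy": 0,"wz": 0},
  ],
)

```text
time_s: 6.35
position: [479.8, -75.0, 142.4]
tcp_rot: [-0.0, 0.327, 0.945, -0.0]
wrist_force: [-0.6, 0.8, -0.7]
gripper_width: 9.1
finger_force: 44.1
```

Call:
carry_out(
  deltas=[
    {"claw": 5,"x": 0,"y": 0,"z": 1,"wx": 0,"wy": 0,"wz": 0},
    {"claw": 5,"x": 0,"y": 0,"z": 2,"wx": 0,"wy": 0,"wz": 0},
    {"claw": 5,"x": 0,"y": 0,"z": 3,"wx": 0,"wy": 0,"wz": 0},
    {"claw": 5,"x": 0,"y": 0,"z": 4,"wx": 0,"wy": 0,"wz": 0},
    {"claw": 5,"x": 0,"y": 0,"z": 5,"wx": 0,"wy": 0,"wz": 0},
  ],
)

```text
time_s: 6.85
position: [480.1, -75.0, 137.9]
tcp_rot: [0.0, 0.327, 0.945, 0.0]
wrist_force: [-0.1, -0.7, -1.4]
gripper_width: 9.5
finger_force: 44.1
```

Run:
```python
from h import *
s=bot.state(); goal(s,[480.3,-75.1,125],-38.1); print(s['wrist_force'],s['moment'])
```

```text
shift [-0.2  0.1 12.9] wz -0.0 yaw 141.9 tilt 0.01 pos [480.1 -75.  137.9] q [-0.36  0.29  0.45  2.15 -0.18  0.74  1.11]
[-0.12176408 -0.73149276 -1.41602414] [-0.00853193 -0.0108197  -0.02828968]
```

Call:
carry_out(
  deltas=[
    {"claw": 5,"x": 0,"y": 0,"z": 1,"wx": 0,"wy": 0,"wz": 0},
    {"claw": 5,"x": 0,"y": 0,"z": 2,"wx": 0,"wy": 0,"wz": 0},
    {"claw": 5,"x": 0,"y": 0,"z": 3,"wx": 0,"wy": 0,"wz": 0},
    {"claw": 5,"x": 0,"y": 0,"z": 3.5,"wx": 0,"wy": 0,"wz": 0},
    {"claw": 5,"x": 0,"y": 0,"z": 4,"wx": 0,"wy": 0,"wz": 0},
  ],
)

```text
time_s: 7.35
position: [480.0, -75.0, 133.9]
tcp_rot: [-0.0, 0.327, 0.945, -0.0]
wrist_force: [-0.0, -0.7, -1.5]
gripper_width: 9.0
finger_force: 44.1
```

Call:
carry_out(
  deltas=[
    {"claw": 5,"x": 0,"y": 0,"z": 1.5,"wx": 0,"wy": 0,"wz": 0},
    {"claw": 5,"x": 0,"y": 0,"z": 3,"wx": 0,"wy": 0,"wz": 0},
    {"claw": 5,"x": 0,"y": 0,"z": 4.5,"wx": 0,"wy": 0,"wz": 0},
    {"claw": 5,"x": 0,"y": 0,"z": 5.5,"wx": 0,"wy": 0,"wz": 0},
    {"claw": 5,"x": 0,"y": 0,"z": 6,"wx": 0,"wy": 0,"wz": 0},
  ],
)

```text
time_s: 7.85
position: [480.0, -75.0, 127.8]
tcp_rot: [-0.0, 0.327, 0.945, -0.0]
wrist_force: [-0.4, -1.6, -0.4]
gripper_width: 9.6
finger_force: 44.1
```

Call:
carry_out(
  deltas=[
    {"claw": 5,"x": 0,"y": 0,"z": 0.5,"wx": 0,"wy": 0,"wz": 0},
    {"claw": 5,"x": 0,"y": 0,"z": 1,"wx": 0,"wy": 0,"wz": 0},
    {"claw": 5,"x": 0,"y": 0,"z": 1.5,"wx": 0,"wy": 0,"wz": 0},
    {"claw": 5,"x": 0,"y": 0,"z": 2,"wx": 0,"wy": 0,"wz": 0},
    {"claw": 5,"x": 0,"y": 0,"z": 2,"wx": 0,"wy": 0,"wz": 0},
  ],
)

```text
time_s: 8.35
position: [480.0, -75.0, 125.9]
tcp_rot: [-0.0, 0.327, 0.945, -0.0]
wrist_force: [0.7, -0.9, -0.3]
gripper_width: 9.2
finger_force: 44.1
```

Run:
```python
from h import *
s=bot.state(); goal(s,[480.3,-75.1,125],-38.1); print(s['wrist_force'],s['moment'])
```

```text
shift [-0.3  0.1  0.9] wz -0.0 yaw 141.9 tilt 0.0 pos [480.  -75.  125.9] q [-0.35  0.31  0.44  2.16 -0.2   0.71  1.13]
[ 0.73942885 -0.8581468  -0.25774278] [-0.03685328  0.01171022 -0.00014646]
```

Call:
carry_out(
  deltas=[
    {"claw": 5,"x": 0,"y": 0,"z": 0.4,"wx": 0,"wy": 0,"wz": 0},
    {"claw": 5,"x": 0,"y": 0,"z": 0.8,"wx": 0,"wy": 0,"wz": 0},
    {"claw": 5,"x": 0,"y": 0,"z": 1.2,"wx": 0,"wy": 0,"wz": 0},
    {"claw": 5,"x": 0,"y": 0,"z": 1.6,"wx": 0,"wy": 0,"wz": 0},
    {"claw": 5,"x": 0,"y": 0,"z": 1.6,"wx": 0,"wy": 0,"wz": 0},
  ],
)

```text
time_s: 8.85
position: [480.1, -75.0, 124.4]
tcp_rot: [0.0, 0.327, 0.945, -0.0]
wrist_force: [-0.1, 0.2, 2.7]
gripper_width: 9.2
finger_force: 44.3
```

Call:
carry_out(
  deltas=[
    {"claw": 5,"x": 0,"y": 0,"z": 0,"wx": 0,"wy": 0,"wz": 4},
    {"claw": 5,"x": 0,"y": 0,"z": 0,"wx": 0,"wy": 0,"wz": 9},
    {"claw": 5,"x": 0,"y": 0,"z": 0,"wx": 0,"wy": 0,"wz": 14},
    {"claw": 5,"x": 0,"y": 0,"z": 0,"wx": 0,"wy": 0,"wz": 19},
    {"claw": 5,"x": 0,"y": 0,"z": 0,"wx": 0,"wy": 0,"wz": 23},
  ],
)

```text
time_s: 9.35
position: [480.3, -74.8, 124.5]
tcp_rot: [0.0, 0.51, 0.86, 0.0]
wrist_force: [-0.5, 0.3, 0.3]
gripper_width: 9.4
finger_force: 44.6
```

Run:
```python
from h import *
s=bot.state(); goal(s,[480.1,-75.,124.4],-93); print(s['wrist_force'],s['moment'],s['gripper_width'])
```

```text
shift [-0.1 -0.3  0.1] wz 31.7 yaw 118.7 tilt 0.03 pos [480.3 -74.8 124.5] q [-0.43  0.32  0.53  2.16 -0.25  0.71  0.77]
[-0.45979667  0.28942228  0.34967148] [ 0.31535228 -0.13755067  0.05857402] 9.368623062155422
```

Call:
carry_out(
  deltas=[
    {"claw": 5,"x": 0,"y": 0,"z": 0,"wx": 0,"wy": 0,"wz": 5},
    {"claw": 5,"x": 0,"y": 0,"z": 0,"wx": 0,"wy": 0,"wz": 10},
    {"claw": 5,"x": 0,"y": 0,"z": 0,"wx": 0,"wy": 0,"wz": 15},
    {"claw": 5,"x": 0,"y": 0,"z": 0,"wx": 0,"wy": 0,"wz": 20},
    {"claw": 5,"x": 0,"y": 0,"z": 0,"wx": 0,"wy": 0,"wz": 25},
  ],
)

```text
time_s: 9.85
position: [480.6, -74.8, 124.5]
tcp_rot: [0.0, 0.684, 0.73, 0.0]
wrist_force: [1.7, 1.7, 2.3]
gripper_width: 8.7
finger_force: 44.6
```

Run:
```python
from h import *
s=bot.state(); goal(s,[480.1,-75.,124.4],-93); print(s['wrist_force'],s['moment'],s['gripper_width'])
```

```text
shift [-0.2 -0.5  0.1] wz 6.7 yaw 93.7 tilt 0.06 pos [480.6 -74.8 124.5] q [-0.51  0.34  0.64  2.17 -0.31  0.72  0.4 ]
[1.69332155 1.73194168 2.27956289] [ 0.37792332 -0.44476663  0.03613636] 8.734427769598648
```

Call:
carry_out(
  deltas=[
    {"claw": 5,"x": 0,"y": 0,"z": 0,"wx": 0,"wy": 0,"wz": 2},
    {"claw": 5,"x": 0,"y": 0,"z": 0,"wx": 0,"wy": 0,"wz": 4},
    {"claw": 5,"x": 0,"y": 0,"z": 0,"wx": 0,"wy": 0,"wz": 6},
    {"claw": 5,"x": 0,"y": 0,"z": 0,"wx": 0,"wy": 0,"wz": 7},
    {"claw": 5,"x": 0,"y": 0,"z": 0,"wx": 0,"wy": 0,"wz": 7},
  ],
)

```text
time_s: 10.35
position: [480.4, -74.9, 124.5]
tcp_rot: [0.0, 0.726, 0.688, 0.0]
wrist_force: [5.0, 1.3, 1.8]
gripper_width: 9.3
finger_force: 44.7
```

Run:
```python
from h import *
for i in range(2):
    g=grab('wrist'); s=g['s']; goal(s,[480.1,-75.,124.4],-93); print(s['wrist_force'].round(2),s['moment'].round(3),s['gripper_width'])
import pickle; pickle.dump(g,open('w5.pkl','wb'))
```

```text
shift [-0.1 -0.3  0.1] wz -0.1 yaw 86.9 tilt 0.04 pos [480.4 -74.9 124.5] q [-0.54  0.35  0.67  2.17 -0.33  0.72  0.3 ]
[5.04 1.28 1.8 ] [ 0.601 -1.195  0.012] 9.262564831736404
shift [-0.1 -0.3  0.1] wz -0.1 yaw 86.9 tilt 0.04 pos [480.4 -74.9 124.5] q [-0.54  0.35  0.67  2.17 -0.33  0.72  0.3 ]
[4.4  1.88 2.56] [ 0.568 -1.244  0.012] 9.714675890487696
```

Call:
carry_out(
  deltas=[
    {"claw": 5,"x": 0.1,"y": 0.2,"z": 0,"wx": 0,"wy": 0,"wz": 0},
    {"claw": 5,"x": 0.1,"y": 0.5,"z": 0,"wx": 0,"wy": 0,"wz": 0.5},
    {"claw": 5,"x": 0.1,"y": 0.5,"z": 0,"wx": 0,"wy": 0,"wz": 1.5},
    {"claw": 5,"x": 0.1,"y": 0.5,"z": 0,"wx": 0,"wy": 0,"wz": 2.5},
    {"claw": 5,"x": 0.1,"y": 0.5,"z": 0,"wx": 0,"wy": 0,"wz": 3},
  ],
)

```text
time_s: 10.95
position: [480.5, -74.9, 124.3]
tcp_rot: [0.0, 0.744, 0.668, -0.0]
wrist_force: [2.8, 2.6, 3.2]
gripper_width: 9.2
finger_force: 44.8
```

Run:
```python
from h import *
s=bot.state(); goal(s,[480.1,-75.,124.4],-93); print(s['wrist_force'].round(2),s['moment'].round(3),s['effort'][-1])
```

```text
shift [-0.1 -0.4 -0.1] wz -3.2 yaw 83.8 tilt 0.0 pos [480.5 -74.9 124.3] q [-0.55  0.35  0.68  2.17 -0.34  0.72  0.25]
[2.84 2.59 3.2 ] [ 0.582 -0.968  0.058] -0.05535093485377729
```

Call:
carry_out(
  deltas=[
    {"claw": 5,"x": 0,"y": 0,"z": 0,"wx": 0,"wy": 0,"wz": 0.5},
    {"claw": 5,"x": 0,"y": 0.2,"z": 0,"wx": 0,"wy": 0,"wz": 1},
    {"claw": 5,"x": 0,"y": 0.2,"z": 0,"wx": 0,"wy": 0,"wz": 1.5},
    {"claw": 5,"x": 0,"y": 0.2,"z": 0,"wx": 0,"wy": 0,"wz": 2},
    {"claw": 5,"x": 0,"y": 0.2,"z": 0,"wx": 0,"wy": 0,"wz": 2.5},
  ],
)

```text
time_s: 11.45
position: [480.7, -75.0, 124.3]
tcp_rot: [-0.0, 0.759, 0.652, -0.0]
wrist_force: [3.0, 2.5, 3.0]
gripper_width: 9.1
finger_force: 44.8
```

Run:
```python
from h import *
s=bot.state(); goal(s,[480.1,-75.,124.4],-93); print(s['wrist_force'].round(2),s['moment'].round(3),s['effort'][-1])
```

```text
shift [-0.1 -0.6 -0.1] wz -5.7 yaw 81.3 tilt 0.01 pos [480.7 -75.  124.3] q [-0.55  0.36  0.69  2.17 -0.34  0.72  0.22]
[3.04 2.5  2.99] [ 0.6   -0.707  0.067] 0.16497261822223663
```

Call:
carry_out(
  deltas=[
    {"claw": 5,"x": 0,"y": 0,"z": 0,"wx": 0,"wy": 0,"wz": 0.7},
    {"claw": 5,"x": 0,"y": 0,"z": 0,"wx": 0,"wy": 0,"wz": 1.3},
    {"claw": 5,"x": 0,"y": 0,"z": 0,"wx": 0,"wy": 0,"wz": 2},
    {"claw": 5,"x": 0,"y": 0,"z": 0,"wx": 0,"wy": 0,"wz": 2},
    {"claw": 5,"x": 0,"y": 0,"z": 0,"wx": 0,"wy": 0,"wz": 2},
  ],
)

```text
time_s: 11.95
position: [480.7, -74.9, 124.3]
tcp_rot: [-0.0, 0.769, 0.639, -0.0]
wrist_force: [2.7, 2.4, 2.9]
gripper_width: 9.4
finger_force: 44.8
```

Run:
```python
from h import *
s=bot.state(); goal(s,[480.1,-75.,124.4],-93); print(s['wrist_force'].round(2),s['moment'].round(3),s['effort'][-1])
```

```text
shift [-0.2 -0.6 -0.1] wz -7.6 yaw 79.4 tilt 0.01 pos [480.7 -74.9 124.3] q [-0.56  0.36  0.7   2.17 -0.35  0.73  0.19]
[2.67 2.41 2.86] [ 0.618 -0.651  0.062] -0.1304759457707405
```

Call:
carry_out(
  deltas=[
    {"claw": 5,"x": 0,"y": 0,"z": 0,"wx": 0,"wy": 0,"wz": 0.7},
    {"claw": 5,"x": 0,"y": 0,"z": 0,"wx": 0,"wy": 0,"wz": 1.3},
    {"claw": 5,"x": 0,"y": 0,"z": 0,"wx": 0,"wy": 0,"wz": 2},
    {"claw": 5,"x": 0,"y": 0,"z": 0,"wx": 0,"wy": 0,"wz": 2.5},
    {"claw": 5,"x": 0,"y": 0,"z": 0,"wx": 0,"wy": 0,"wz": 2.5},
  ],
)

```text
time_s: 12.45
position: [480.8, -74.9, 124.3]
tcp_rot: [0.0, 0.783, 0.622, -0.0]
wrist_force: [2.8, 1.6, 2.3]
gripper_width: 9.3
finger_force: 44.9
```

Run:
```python
from h import *
s=bot.state(); goal(s,[480.1,-75.,124.4],-93); print(s['wrist_force'].round(2),s['moment'].round(3),s['effort'][-1])
```

```text
shift [-0.2 -0.6 -0.1] wz -10.1 yaw 76.9 tilt 0.01 pos [480.8 -74.9 124.3] q [-0.57  0.36  0.71  2.17 -0.36  0.73  0.15]
[2.79 1.58 2.33] [ 0.553 -0.667  0.104] -0.34354367293417454
```

Call:
carry_out(
  deltas=[
    {"claw": 5,"x": 0,"y": 0,"z": 0,"wx": 0,"wy": 0,"wz": 0.5},
    {"claw": 5,"x": 0,"y": 0,"z": 0,"wx": 0,"wy": 0,"wz": 1},
    {"claw": 5,"x": 0,"y": 0,"z": 0,"wx": 0,"wy": 0,"wz": 1.5},
    {"claw": 5,"x": 0,"y": 0,"z": 0,"wx": 0,"wy": 0,"wz": 1.5},
    {"claw": 5,"x": 0,"y": 0,"z": 0,"wx": 0,"wy": 0,"wz": 1.5},
  ],
)

```text
time_s: 12.95
position: [480.7, -74.9, 124.3]
tcp_rot: [-0.0, 0.791, 0.611, -0.0]
wrist_force: [3.5, 2.6, 2.9]
gripper_width: 9.0
finger_force: 45.4
```

Run:
```python
from h import *
s=bot.state(); goal(s,[480.1,-75.,124.4],-93); print(s['wrist_force'].round(2),s['moment'].round(3),s['effort'][-1])
```

```text
shift [-0.2 -0.6 -0.1] wz -11.6 yaw 75.4 tilt 0.01 pos [480.7 -74.9 124.3] q [-0.58  0.36  0.72  2.17 -0.36  0.73  0.13]
[3.45 2.55 2.92] [ 0.582 -0.701  0.147] -0.17507309094071388
```

Mz has risen steadily to 0.15 N m, so the latch is on its stop. Easing the turn back into the free play, then drawing out.

Call:
carry_out(
  deltas=[
    {"claw": 5,"x": 0,"y": 0,"z": 0,"wx": 0,"wy": 0,"wz": -3},
    {"claw": 5,"x": 0,"y": 0,"z": 0,"wx": 0,"wy": 0,"wz": -6},
    {"claw": 5,"x": 0,"y": 0,"z": 0,"wx": 0,"wy": 0,"wz": -8.5},
    {"claw": 5,"x": 0,"y": -0.2,"z": -0.5,"wx": 0,"wy": 0,"wz": -8.5},
    {"claw": 5,"x": 0,"y": -0.2,"z": -1,"wx": 0,"wy": 0,"wz": -8.5},
  ],
)

```text
time_s: 13.45
position: [480.3, -75.1, 125.2]
tcp_rot: [-0.0, 0.744, 0.668, -0.0]
wrist_force: [2.1, 1.0, -2.0]
gripper_width: 9.3
finger_force: 43.9
```

Run:
```python
from h import *
s=bot.state(); goal(s,[480.1,-75.,124.4],-93); print(s['wrist_force'].round(2),s['moment'].round(3))
```

```text
shift [ 0.1 -0.2  0.8] wz -3.2 yaw 83.8 tilt 0.02 pos [480.3 -75.1 125.2] q [-0.55  0.35  0.68  2.17 -0.34  0.73  0.25]
[ 2.09  1.03 -2.  ] [ 0.232 -0.592  0.007]
```

Call:
carry_out(
  deltas=[
    {"claw": 5,"x": 0,"y": 0,"z": -2,"wx": 0,"wy": 0,"wz": 0},
    {"claw": 5,"x": 0,"y": 0,"z": -5,"wx": 0,"wy": 0,"wz": 0},
    {"claw": 5,"x": 0,"y": 0,"z": -9,"wx": 0,"wy": 0,"wz": 0},
    {"claw": 5,"x": 0,"y": 0,"z": -14,"wx": 0,"wy": 0,"wz": 0},
    {"claw": 5,"x": 0,"y": 0,"z": -20,"wx": 0,"wy": 0,"wz": 0},
  ],
)

```text
time_s: 13.95
position: [480.2, -75.0, 145.7]
tcp_rot: [-0.0, 0.744, 0.668, -0.0]
wrist_force: [0.3, -0.1, -0.4]
gripper_width: 9.7
finger_force: 44.1
```

Call:
carry_out(
  deltas=[
    {"claw": 5,"x": 0,"y": 0,"z": -10,"wx": 0,"wy": 0,"wz": 0},
    {"claw": 5,"x": 0,"y": 0,"z": -25,"wx": 0,"wy": 0,"wz": 0},
    {"claw": 5,"x": -15,"y": 0,"z": -40,"wx": 0,"wy": 0,"wz": 0},
    {"claw": 5,"x": -35,"y": 0,"z": -45,"wx": 0,"wy": 0,"wz": 0},
    {"claw": 5,"x": -45,"y": 0,"z": -45,"wx": 0,"wy": 0,"wz": 0},
  ],
)

```text
time_s: 14.45
position: [475.9, -120.9, 191.6]
tcp_rot: [0.001, 0.744, 0.668, 0.001]
wrist_force: [-0.1, -0.6, -0.1]
gripper_width: 9.2
finger_force: 44.1
```

Run:
```python
from h import *
import pickle
vision.grab_frame('wrist');vision.grab_frame('wrist')
g=grab('wrist'); pickle.dump(g,open('w6.pkl','wb')); s=g['s']; goal(s,[500,297,190],-27.8); print(s['wrist_force'].round(2),s['moment'].round(3))
p=project(g,[[480.1,-75,87]])[0]; print(p)
u,v=p.astype(int); a=g['im'][max(v-60,0):v+130,u-90:u+90]; save('w6.png',cv2.resize(a,None,fx=3,fy=3,interpolation=cv2.INTER_CUBIC))
```

```text
shift [417.8 -21.    0.6] wz -68.4 yaw 83.8 tilt 0.02 pos [ 475.5 -120.6  190.6] q [-0.54  0.25  0.77  2.11 -0.23  0.87  0.25]
[ 0.14 -0.73 -0.68] [ 0.048  0.042 -0.022]
[251.15480956 133.00115645]
```

View pics/w6.png

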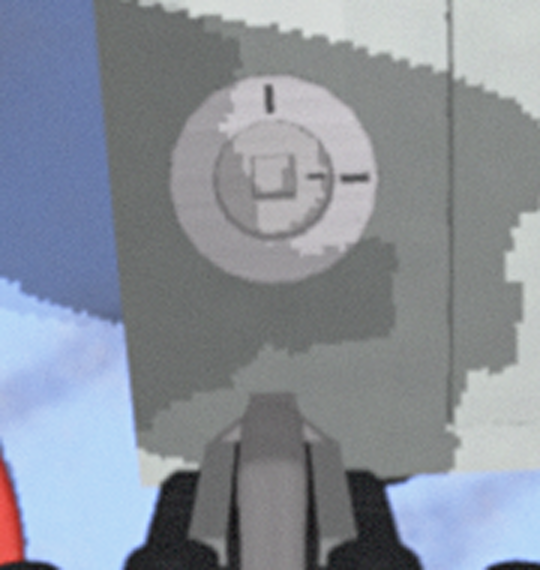

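The crop shows the pointer tick (308–325,176) in line with the home mark (340–370,178), so the latch is home. Returning the key to the stand.

Call:
carry_out(
  deltas=[
    {"claw": 5,"x": 25,"y": -1,"z": 0,"wx": 0,"wy": 0,"wz": -5},
    {"claw": 5,"x": 65,"y": -3,"z": 0,"wx": 0,"wy": 0,"wz": -12},
    {"claw": 5,"x": 110,"y": -5,"z": 0,"wx": 0,"wy": 0,"wz": -19},
    {"claw": 5,"x": 155,"y": -8,"z": 0,"wx": 0,"wy": 0,"wz": -26},
    {"claw": 5,"x": 200,"y": -10,"z": 0,"wx": 0,"wy": 0,"wz": -33},
  ],
)

```text
time_s: 15.1
position: [486.4, 83.0, 190.0]
tcp_rot: [-0.0, 0.521, 0.854, -0.0]
wrist_force: [0.7, -1.3, 0.6]
gripper_width: 9.1
finger_force: 44.2
```

Run:
```python
from h import *
s=bot.state(); goal(s,[500.9,297.5,170],-27.8)
```

```text
shift [184.1 111.   20. ] wz -35.0 yaw 117.2 tilt 0.05 pos [486.4  83.  190. ] q [-0.79  0.22  0.57  2.1  -0.16  0.86  0.34]
```

Call:
carry_out(
  deltas=[
    {"claw": 5,"x": 40,"y": 24,"z": 2,"wx": 0,"wy": 0,"wz": -7.5},
    {"claw": 5,"x": 80,"y": 48,"z": 5,"wx": 0,"wy": 0,"wz": -15},
    {"claw": 5,"x": 120,"y": 72,"z": 10,"wx": 0,"wy": 0,"wz": -23},
    {"claw": 5,"x": 160,"y": 96,"z": 15,"wx": 0,"wy": 0,"wz": -30},
    {"claw": 5,"x": 184,"y": 111,"z": 20,"wx": 0,"wy": 0,"wz": -35},
  ],
)

```text
time_s: 15.6
position: [501.4, 299.4, 169.3]
tcp_rot: [-0.001, 0.239, 0.971, 0.0]
wrist_force: [0.1, -0.5, 0.1]
gripper_width: 9.4
finger_force: 44.2
```

Call:
carry_out(
  deltas=[
    {"claw": 5,"x": 0,"y": 0,"z": 0,"wx": 0,"wy": 0,"wz": 0},
    {"claw": 5,"x": 0,"y": 0,"z": 0,"wx": 0,"wy": 0,"wz": 0},
    {"claw": 5,"x": 0,"y": 0,"z": 0,"wx": 0,"wy": 0,"wz": 0},
    {"claw": 5,"x": 0,"y": 0,"z": 0,"wx": 0,"wy": 0,"wz": 0},
    {"claw": 5,"x": 0,"y": 0,"z": 0,"wx": 0,"wy": 0,"wz": 0},
  ],
)

```text
time_s: 16.1
position: [503.0, 293.9, 170.5]
tcp_rot: [0.0, 0.244, 0.97, 0.0]
wrist_force: [0.5, 0.5, -1.1]
gripper_width: 9.3
finger_force: 44.2
```

Run:
```python
from h import *
s=bot.state(); goal(s,[500.9,297.5,125],-27.8); print(s['qd'].round(3))
```

```text
shift [ 3.6  2.1 45.5] wz -0.4 yaw 151.8 tilt 0.01 pos [503.  293.9 170.5] q [-0.92  0.38  0.35  1.91 -0.17  0.88  0.59]
[-0.002 -0.    -0.005 -0.002  0.001 -0.     0.003]
```

Call:
carry_out(
  deltas=[
    {"claw": 5,"x": 3.6,"y": 2.1,"z": 5,"wx": 0,"wy": 0,"wz": -0.4},
    {"claw": 5,"x": 3.6,"y": 2.1,"z": 18,"wx": 0,"wy": 0,"wz": -0.4},
    {"claw": 5,"x": 3.6,"y": 2.1,"z": 32,"wx": 0,"wy": 0,"wz": -0.4},
    {"claw": 5,"x": 3.6,"y": 2.1,"z": 42,"wx": 0,"wy": 0,"wz": -0.4},
    {"claw": 5,"x": 3.6,"y": 2.1,"z": 45.5,"wx": 0,"wy": 0,"wz": -0.4},
  ],
)

```text
time_s: 16.6
position: [500.1, 297.6, 122.9]
tcp_rot: [-0.001, 0.24, 0.971, -0.001]
wrist_force: [0.4, 0.2, 0.3]
gripper_width: 9.7
finger_force: 44.2
```

Call:
carry_out(
  deltas=[
    {"claw": 5,"x": 0,"y": 0,"z": 4,"wx": 0,"wy": 0,"wz": 0},
    {"claw": 5,"x": 0,"y": 0,"z": 8,"wx": 0,"wy": 0,"wz": 0},
    {"claw": 5,"x": 0,"y": 0,"z": 12,"wx": 0,"wy": 0,"wz": 0},
    {"claw": 5,"x": 0,"y": 0,"z": 15,"wx": 0,"wy": 0,"wz": 0},
    {"claw": 5,"x": 0,"y": 0,"z": 16,"wx": 0,"wy": 0,"wz": 0},
  ],
)

```text
time_s: 17.1
position: [500.7, 298.1, 108.6]
tcp_rot: [-0.0, 0.24, 0.971, -0.0]
wrist_force: [0.2, 0.2, -0.6]
gripper_width: 9.0
finger_force: 44.2
```

Run:
```python
from h import *
s=bot.state(); goal(s,[500.9,297.5,80],-27.8); print(s['wrist_force'].round(2),s['moment'].round(3))
```

```text
shift [-0.4 -0.4 28.6] wz 0.1 yaw 152.3 tilt 0.01 pos [500.7 298.1 108.6] q [-0.9   0.46  0.32  1.95 -0.2   0.76  0.63]
[ 0.18  0.17 -0.58] [-0.019 -0.027  0.001]
```

Call:
carry_out(
  deltas=[
    {"claw": 5,"x": -0.4,"y": -0.4,"z": 5,"wx": 0,"wy": 0,"wz": 0},
    {"claw": 5,"x": -0.4,"y": -0.4,"z": 11,"wx": 0,"wy": 0,"wz": 0},
    {"claw": 5,"x": -0.4,"y": -0.4,"z": 17,"wx": 0,"wy": 0,"wz": 0},
    {"claw": 5,"x": -0.4,"y": -0.4,"z": 23,"wx": 0,"wy": 0,"wz": 0},
    {"claw": 5,"x": -0.4,"y": -0.4,"z": 26,"wx": 0,"wy": 0,"wz": 0},
  ],
)

```text
time_s: 17.6
position: [500.7, 297.4, 82.0]
tcp_rot: [-0.0, 0.24, 0.971, -0.0]
wrist_force: [-0.1, 0.5, -0.5]
gripper_width: 9.6
finger_force: 44.2
```

Call:
carry_out(
  deltas=[
    {"claw": 5,"x": 0,"y": 0,"z": 1,"wx": 0,"wy": 0,"wz": 0},
    {"claw": 5,"x": 0,"y": 0,"z": 2,"wx": 0,"wy": 0,"wz": 0},
    {"claw": 5,"x": 0,"y": 0,"z": 3,"wx": 0,"wy": 0,"wz": 0},
    {"claw": 5,"x": 0,"y": 0,"z": 3.5,"wx": 0,"wy": 0,"wz": 0},
    {"claw": 5,"x": 0,"y": 0,"z": 3.5,"wx": 0,"wy": 0,"wz": 0},
  ],
)

```text
time_s: 18.1
position: [501.0, 297.6, 79.4]
tcp_rot: [0.0, 0.24, 0.971, 0.0]
wrist_force: [-0.0, -1.0, 0.1]
gripper_width: 9.5
finger_force: 44.2
```

Run:
```python
from h import *
s=bot.state(); goal(s,[500.9,297.5,79],-27.8); print(s['wrist_force'].round(2),s['moment'].round(3))
```

```text
shift [-0.  -0.2  0.4] wz 0.1 yaw 152.3 tilt 0.01 pos [501.  297.6  79.4] q [-0.88  0.51  0.3   1.97 -0.22  0.7   0.64]
[-0.   -0.98  0.13] [-0.009  0.009  0.034]
```

Call:
carry_out(
  deltas=[
    {"claw": 14,"x": 0,"y": 0,"z": 0,"wx": 0,"wy": 0,"wz": 0},
    {"claw": 20,"x": 0,"y": 0,"z": 0,"wx": 0,"wy": 0,"wz": 0},
    {"claw": 30,"x": 0,"y": 0,"z": 0,"wx": 0,"wy": 0,"wz": 0},
    {"claw": 40,"x": 0,"y": 0,"z": 0,"wx": 0,"wy": 0,"wz": 0},
    {"claw": 45,"x": 0,"y": 0,"z": 0,"wx": 0,"wy": 0,"wz": 0},
  ],
)

```text
time_s: 18.6
position: [500.9, 297.6, 79.3]
tcp_rot: [-0.0, 0.24, 0.971, -0.0]
wrist_force: [-0.2, 0.5, -0.1]
gripper_width: 44.8
finger_force: 0.0
```

Call:
carry_out(
  deltas=[
    {"claw": 45,"x": 0,"y": 0,"z": -5,"wx": 0,"wy": 0,"wz": 0},
    {"claw": 45,"x": 0,"y": 0,"z": -20,"wx": 0,"wy": 0,"wz": 0},
    {"claw": 45,"x": 0,"y": 0,"z": -50,"wx": 0,"wy": 0,"wz": 0},
    {"claw": 45,"x": 0,"y": 0,"z": -85,"wx": 0,"wy": 0,"wz": 0},
    {"claw": 45,"x": 0,"y": 0,"z": -115,"wx": 0,"wy": 0,"wz": 0},
  ],
)

```text
time_s: 19.1
position: [501.2, 297.4, 197.2]
tcp_rot: [0.0, 0.24, 0.971, 0.0]
wrist_force: [-0.3, 0.7, 0.5]
gripper_width: 44.8
finger_force: 0.0
```

Run:
```python
from wing import *
vision.grab_frame('wrist');vision.grab_frame('wrist')
g=grab('wrist'); goal(g['s'],[500.9,297.5,190],-27.8)
wing(g,(215,310,120,235),80,96,88)
save('w7.png',g['im'])
```

```text
shift [ 1.2 -1.8  9.5] wz 0.1 yaw 152.3 tilt 0.4 pos [502.8 298.5 199.5] q [-0.94  0.34  0.36  1.89 -0.15  0.93  0.58]
wing [500.7 297.6] size [ 9.2 39.3] yaw -27.8 medz 87.0 px [243 163] [254 209]
```

View pics/w7.png

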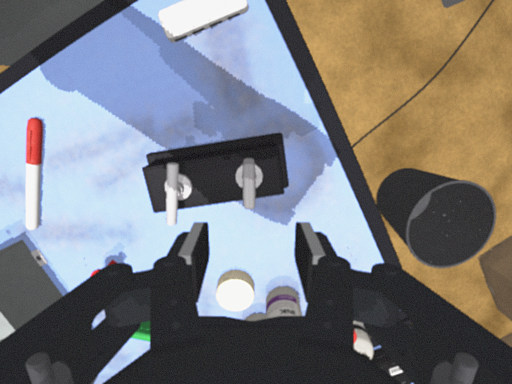

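The key stands in its hole with its wing top at z = 87.0, as at the start, and the tube key at (172,190) looks undisturbed. Before handing in, one numeric check of the latch angle from the saved picture.

Run:
```python
from h import *
import pickle
g=pickle.load(open('w6.pkl','rb')); gr=cv2.cvtColor(g['im'],cv2.COLOR_RGB2GRAY)
def tick(x0,x1,y0,y1,z):
    a=gr[y0:y1,x0:x1].astype(float); w=np.clip(np.median(a)-25-a,0,None); ys,xs=np.mgrid[y0:y1,x0:x1]
    px=np.c_[xs[w>0],ys[w>0]]; P=onplane(g,px,z)[:,:2]; return np.average(P,axis=0,weights=w[w>0])
F=lambda x,y:(161+x//3,73+y//3)
h=tick(161+338//3,161+374//3,73+165//3,73+192//3,86); o=tick(161+258//3,161+280//3,73+82//3,73+114//3,86)
p=tick(161+304//3,161+326//3,73+168//3,73+186//3,75)
c=np.array([480.1,-75.]); A=lambda q:np.degrees(np.arctan2(*(q-c)[::-1])).round(1)
print('home',h,A(h),'zero',A(o),'pointer',p,A(p)); s=bot.state(); print(s['qd'].round(3),s['position'])
```

```text
home [500.94279005 -76.53489394] -4.2 zero 85.6 pointer [491.86060229 -76.21876786] -5.9
[ 0.005  0.041 -0.014  0.039 -0.01  -0.023  0.009] [501.92870154 298.15834818 197.30865074]
```

Call:
carry_out(
  deltas=[
    {"claw": 45,"x": 0,"y": 0,"z": 0,"wx": 0,"wy": 0,"wz": 0},
    {"claw": 45,"x": 0,"y": 0,"z": 0,"wx": 0,"wy": 0,"wz": 0},
    {"claw": 45,"x": 0,"y": 0,"z": 0,"wx": 0,"wy": 0,"wz": 0},
    {"claw": 45,"x": 0,"y": 0,"z": 0,"wx": 0,"wy": 0,"wz": 0},
    {"claw": 45,"x": 0,"y": 0,"z": 0,"wx": 0,"wy": 0,"wz": 0},
  ],
)

```text
time_s: 19.75
position: [500.9, 297.5, 193.9]
tcp_rot: [-0.0, 0.24, 0.971, -0.0]
wrist_force: [1.0, 0.3, -0.0]
gripper_width: 45.3
finger_force: 0.0
```

```bash
python3 -c "
from cell import bot
print(bot.close_job())"
```

```text
the job is handed in; nothing more can be done
None
```

The job is handed in at 19.75 s (no verdict came back): the latch is home against its stop, the square key stands upright in its hole, and the other key looks undisturbed.

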